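# Clear the parts chest and hold its lid at the balance point

## Robot

A 7-joint arm with a two-finger parallel gripper is mounted at the origin on a cart in front of the work surface, level with it; the furniture and walls round the work are solid. World frame = base frame: x ahead of the robot, y to its left, z up, the work surface at z = 0. Lengths are in mm, angles in degrees, forces in N, time in s.
With the tool pointing down it reaches from about 425 to 950 mm from the base axis. Payload 4.7 kg.
Tool frame: the origin (TCP) lies at the very end of the fingers, on their centre line; the grasp point (between the pads) lies 19 mm behind it (hold_point_z is the z of the grasp point in the tool frame, in mm); z points along the fingers, y is the line along which they close (so a half turn about z gives the same grasp; the last joint's range is limited). The gripper opens to 87 mm and grips with 3 to 60 N. Pads are 19 mm wide; open, the fingers measure 117 mm over their backs; the gripper's body (75 mm by 190 mm) begins 51 mm behind the grasp point.
Start: joints at [67.156, 26.849, -2.785, 87.806, 1.381, 65.374, -4.715], TCP at [244.012, -629.371, 222.573] pointing down, gripper open.
Joint ranges: [-148.3, 148.3], [-19.14, 114.17], [-79.39, 73.82], [5.75, 140.21], [-59.74, 239.74], [12.07, 113.84], [-152.46, 152.46]. Speed limits (degrees/s): [147.25, 147.25, 180, 180, 180, 180, 180].

## Interface

Orientations are given as [roll, pitch, yaw] about the fixed x, y, z axes, in that order (R = Rz(yaw) Ry(pitch) Rx(roll)).
In Python, from plant import * gives the robot as it stands.
- The arm moves only by the tool send_rows, never from a script. Its argument "motion" is one flat list of numbers, 7 for each row, row after row: the shift along the tool's x, y, z in m, then the turn, a rotation vector about the tool's x, y, z in degrees, then the gripper's target within -1 to 1 (fully open at 1, half-way at 0, shut at -1). In form: [dx, dy, dz, ax, ay, az, hand, dx, dy, dz, ax, ay, az, hand, ...]. A call has 1 to 20 rows; each row is the pose to reach, as a shift and turn from the pose commanded when the call began, along the tool's axes at that moment; what a row does not reach only later rows make up. A row lasts 1/10 s, in which the tool goes at most 50 mm and 8.59 degrees, less where a joint would pass 70% of its speed; a pose out of reach is approached as far as the arm can. A call with a gripper value outside its range is refused whole. The fingers move at their own pace and stop on an object; the grip force is fixed at half the most. Time passes only in rows, so rows that repeat a pose let the fingers close. It gives the time, the measured TCP pose, the force, the opening and the grip force at its end, in the units of the state.
- get_state(): the state, without advancing time (a new reading comes with each control period).
- capture(name): name is "side" or "top" or "wrist"; returns the picture (400x640x3 uint8, red, green, blue); there is no depth.
- camera_params(name): a dict with "mtx" (3x3 intrinsics, pixels), "extrinsics" (4x4, takes a point from camera to world coordinates). Camera axes: x right, y up, looking along -z (the intrinsics and any distortion apply to the point x, -y, -z); pixel columns grow to the right and rows downward; lengths in mm; the calibration is good to about 2 mm. A picture is of the moment at which its call begins: read the wrist's pose just before it. camera_params takes no time and is no camera call; for the wrist camera it gives the pose at the moment of the call.
- hand_in(): hands the job in; it is judged then, once.
The state is a dict: "clock": time; "joint_positions": joint angles; "joint_velocities": joint speeds; "tau": joint torques, N m; "tcp_pos": TCP position; "ee_rot": TCP orientation; "contact_force": force on the tool from outside, world axes, zero at the start; "ft_torque": the same for the moment, N m; "finger_gap": finger opening in mm; "gripper_force": force on a finger pad.
Only numpy, scipy, OpenCV 4.12 (cv2) and the standard library are available. Lean on these libraries where they do the work, as an engineer would, in place of code of your own. Each camera call takes 0.05 s, during which the arm holds its last target. There are 200 camera calls.

## Task

The lid stay of the grey spray-gun parts chest has come off, and I need its lid held steady while I screw the stay back on with both hands. Take the brass air cap off the lid and put it in the empty middle bay of the open drawer, then raise the lid by its bow handle to its over-centre balance point (its weight then pulls neither way, about 74 degrees open, a little short of upright) without letting it tip on over backwards. Finish with the lid at rest there and the handle still gripped, and leave the tin, its lid, the screwdriver and the stay where they lie.

Things in the scene. Friction and masses are not known exactly. Their poses are not given: they have to be found in the camera images.
- air_cap_centre (a point): centre of the brass spray-gun air cap: a round disc 27 mm in diameter, 12 mm high, with two small horns on top that make it 16 mm high; about 45 g; lies horns up on top of the chest's lid, behind the handle; this point is on its axis, 8 mm above its underside; z up
- bay (a point): point on the floor of the empty middle bay of the chest's drawer, 14 mm above the bench. x points into the chest, y to its left, z up. The bay is 101 mm wide (y) between dividers 22 mm high; the drawer's front, 38 mm high, is 50 mm before this point; the chest's front, 128 mm high with lid shut, is 58 to 68 mm behind it, and the drawer runs on beneath the chest
- drawer (a joint): how far the drawer is pulled out, m; starts 0.11 to 0.12 open, slides in against 3 N of friction if pushed
- lid_handle (a point): middle of the handle's bar: round steel, 10 mm thick, straight over 90 mm, parallel to the hinge, near the lid's front edge, 40 mm off the lid's top (bar axis 168 mm above the bench, lid shut). Axes are the lid's: x to the hinge, y along the bar, z out of the lid. It turns with the lid, so it turns between the fingers. At balance it is 246 mm above the bench and, seen level, 29 mm beyond the hinge
- lid_hinge (a point): middle of the lid's hinge line at the chest's rear top edge, 100 mm above the bench; axes of the lid, as for the handle: y lies along the hinge and points to the chest's left; with the lid shut the handle's bar is 132 mm from it in -x and 68 mm in +z
- lid (a joint): opening angle of the lid, rad: 0 shut, 1.29 (74 degrees) at the balance point, its centre of mass straight above the hinge; below this it falls shut, beyond it it falls back to its stop at 1.95. A sheet-metal pan 164 mm deep, 274 wide, 28 high, 0.55 to 0.9 kg; hardly any hinge friction. Raising it from shut takes 3.5 to 6 N at the handle
- chest: grey sheet-metal parts chest, fixed to the bench, 160 mm deep (x), 270 mm wide (y), 100 mm high without the lid (128 mm with it); origin at the centre of its underside; its front (-x side, with the drawer) faces the robot roughly; z up
- driver: bystander: screwdriver, 200 mm long, 28 mm thick, lying to the left of the chest; origin under its middle
- stay: bystander: the detached lid stay, a slotted steel strip 146 x 16 x 4 mm lying to the left of the chest; origin under its middle
- tin_quarter: bystander: small open paint tin, 71 mm wide, 66 mm high, standing to the left of the chest; origin at the centre of its underside
- tin_lid: bystander: round tin lid, 62 mm wide, 10 mm high, lying to the left of the chest; origin at the centre of its underside

How it is judged:
By the outcome, as a careful person would: the job done as asked, in the order asked, and still so for the second after the job is handed in, while the arm keeps its last pose, push and grip.
It also fails if it takes over 56 s, if anything falls off the work surface, if the arm or the gripper's body presses on something with over 40 N, if the wrist force passes 120 N, or if a joint passes its speed limit or range.

## Working session

There is one attempt and no reset: what is moved stays moved. The work goes in short steps, Python scripts to look and compute and a tool call to move; the robot and the scene stay as the last step left them, time stands still between calls to the robot, and variables do not carry over. Pictures are saved under pics/ and viewed, at most 10 in all, crops included, and the job is handed in when it is done.

Besides the shell and the picture viewer there is one more tool, called as name(argument=value, ...) on one line, values as JSON. send_rows: Moves the arm, as the interface text tells. Its arguments: {"type":"object","properties":{"motion":{"type":"array"}},"required":["motion"]}

```bash
mkdir -p pics; ls; python3 - <<'E'
from plant import *
import cv2,numpy as np
print(get_state())
for n in ("side","top"):
    im=capture(n); cv2.imwrite(f"pics/{n}0.png",cv2.cvtColor(im,cv2.COLOR_RGB2BGR)); print(camera_params(n))
E
```

```text
pics
{'clock': 0.0, 'joint_positions': array([67.15629546, 26.89885406, -2.78475959, 87.87575981,  1.38162497,
       65.37220105, -4.7162328 ]), 'joint_velocities': array([ 0.02998975, -0.00595331, -0.01576796, -0.0210924 , -0.02972713,
       -0.01844961, -0.02322597]), 'tau': array([-4.05050287e-04, -5.07974446e+01, -8.11577425e-02, -2.36151230e+01,
       -6.14373526e-02,  3.78712371e-02,  1.77108795e-04]), 'tcp_pos': array([ 243.75518518, -628.80250509,  221.46618354]), 'ee_rot': array([-1.79886868e+02,  4.62307325e-03,  2.11896736e+01]), 'contact_force': array([ 0.41386969,  0.46334345, -0.06728011]), 'ft_torque': array([-0.02120975,  0.03954098, -0.01961373]), 'gripper_force': 0.0, 'finger_gap': 86.5848559426922}
{'mtx': array([[392.78671841,   0.        , 313.36328059],
       [  0.        , 392.78671841, 199.06369333],
       [  0.        ,   0.        ,   1.        ]]), 'extrinsics': array([[-8.51246767e-01,  1.77924398e-01, -4.93681932e-01,
         4.03687937e+01],
       [-5.24584878e-01, -3.13208233e-01,  7.91651001e-01,
         1.00355529e+03],
       [-1.37712180e-02,  9.32868432e-01,  3.59953945e-01,
         5.21603610e+02],
       [ 0.00000000e+00,  0.00000000e+00,  0.00000000e+00,
         1.00000000e+00]])}
{'mtx': array([[386.70843156,   0.        , 318.94177754],
       [  0.        , 386.70843156, 193.77963304],
       [  0.        ,   0.        ,   1.        ]]), 'extrinsics': array([[-2.50982635e-02,  9.88065508e-01, -1.51975751e-01,
         4.35433879e+02],
       [-9.99677187e-01, -2.54069578e-02, -8.93380447e-05,
         1.74414372e+02],
       [-3.94951332e-03,  1.51924449e-01,  9.88384218e-01,
         9.71234941e+02],
       [ 0.00000000e+00,  0.00000000e+00,  0.00000000e+00,
         1.00000000e+00]])}
```

View pics/top0.png

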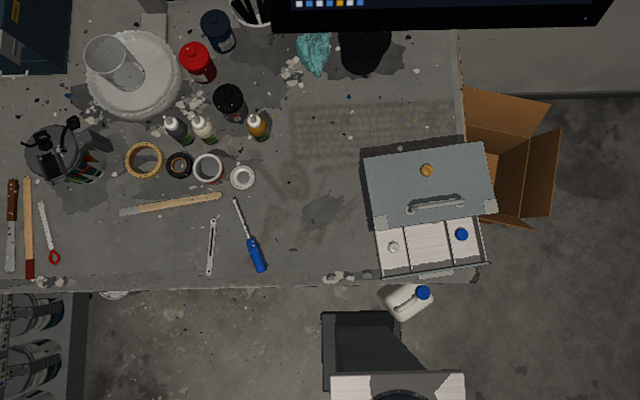

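View pics/side0.png

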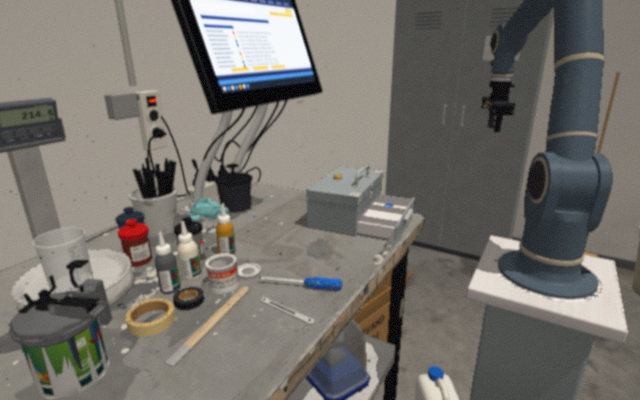

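The top view shows the chest lid at about (362–497, 143–230), the cap at (426,170), the handle at (410–465, 200–212) and the middle bay around (428,242). The side view shows the same chest at (345,200).

```bash
cat > h.py <<'E'
from plant import *
import cv2,numpy as np
from scipy.spatial.transform import Rotation as R
def ray(p,px):
    K,E=p["mtx"],p["extrinsics"]; d=np.linalg.inv(K)@[px[0],px[1],1.]
    return E[:3,3],E[:3,:3]@(d*[1,-1,-1])
def onz(p,px,z):
    o,d=ray(p,px); return o+d*(z-o[2])/d[2]
def proj(p,X):
    E=p["extrinsics"]; c=E[:3,:3].T@(np.array(X)-E[:3,3]); q=p["mtx"]@(c*[1,-1,-1]); return q[:2]/q[2]
E
python3 - <<'E'
from h import *
im=cv2.imread("pics/top0.png"); p=camera_params("top")
cv2.imwrite("pics/crop.png",cv2.resize(im[130:285,350:510],None,fx=4.8,fy=3.8*0+3.8,interpolation=cv2.INTER_CUBIC))
hsv=cv2.cvtColor(im,cv2.COLOR_BGR2HSV)
m=cv2.inRange(hsv,(10,90,60),(30,255,255)); m[:150]=0;m[190:]=0;m[:,:400]=0;m[:,450:]=0
M=cv2.moments(m,True); c=(M['m10']/M['m00'],M['m01']/M['m00']); print("cap",c,M['m00'],onz(p,c,128+10))
ps=camera_params("side"); s=cv2.imread("pics/side0.png"); hs=cv2.cvtColor(s,cv2.COLOR_BGR2HSV)
m=cv2.inRange(hs,(10,90,60),(30,255,255)); m[:165]=0;m[190:]=0;m[:,:325]=0;m[:,350:]=0
M=cv2.moments(m,True); c=(M['m10']/M['m00'],M['m01']/M['m00']);print("side",c,M['m00'],onz(ps,c,138))
E
```

```text
cap (426.390243902439, 169.8048780487805) 123.0 [610.7923986 -62.9999367 138.       ]
side (337.5, 176.5) 28.0 [604.25734042 -47.66810239 138.        ]
```

View pics/crop.png

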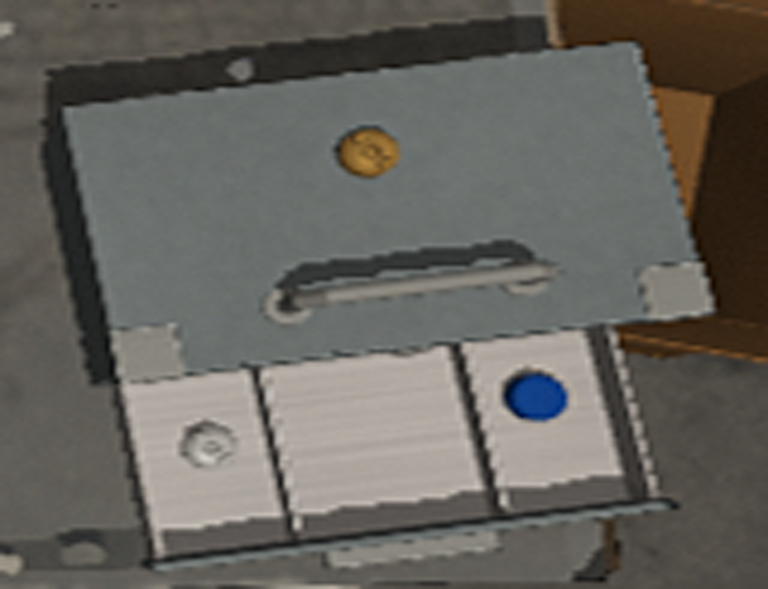

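The crop clearly shows the lid corners, the bar from (300,298) to (550,272), and the empty middle bay between dividers at (265,370)–(295,530) and (460,345)–(500,510).

```bash
python3 - <<'E'
from h import *
p=camera_params("top")
f=lambda u,v,z:onz(p,(350+u/4.8,130+v/3.8),z)[:2]
fl,bl,br,fr=[f(*q,128) for q in((118,381),(65,108),(637,43),(713,313))]
print(fl,bl,br,fr); 
for a,b in((fr,fl),(br,bl)):print("w",np.hypot(*(b-a)),np.degrees(np.arctan2(*(b-a)[::-1]))-90)
for a,b in((fl,bl),(fr,br)):print("d",np.hypot(*(b-a)),np.degrees(np.arctan2(*(b-a)[::-1])))
a,b=f(300,297,168),f(550,271,168);print("bar",(a+b)/2,np.hypot(*(a-b)),np.degrees(np.arctan2(*(a-b)[::-1]))-90)
c=(fl+bl+br+fr)/4; print("centre",c)
for th in(-7,-8,-9,-10):
  x=np.array([np.cos(np.radians(th)),np.sin(np.radians(th))]);y=np.array([-x[1],x[0]])
  print(th,(a-c)@x,(b-c)@x)
d=[f(*q,36) for q in((265,372),(295,530),(460,345),(500,510))];print("div",d, sum(d)/4)
print("drawer front", f(155,563,38),f(675,505,38))
s=get_state()
print(R.from_euler('xyz',s['ee_rot'],degrees=True).as_matrix())
E=camera_params("wrist");T=np.eye(4);T[:3,:3]=R.from_euler('xyz',s['ee_rot'],degrees=True).as_matrix();T[:3,3]=s['tcp_pos']
print((np.linalg.inv(T)@E["extrinsics"]).round(2),E["mtx"].round(1))
E
```

```text
[481.78319818  55.61154733] [642.51270588  72.76365785] [ 674.9760675  -196.74231809] [ 513.90057817 -216.94962209]
w 274.4469296049788 6.720485710221567
w 271.4541230351186 6.868475577053857
d 161.6421032394101 6.091217327704252
d 162.33806823650883 7.150535805866154
bar [529.36171023 -74.85432423] 110.32593167225068 6.035477140861303
centre [578.29313744 -71.32918375]
-7 -60.57933924222523 -35.69484717612891
-8 -61.34289381014265 -34.586356560575716
-9 -62.08776273836352 -33.4673306057686
-10 -62.81371913259664 -32.338110177853665
div [array([490.66227778, -31.42069461]), array([391.90372465, -40.42908696]), array([ 505.30201304, -130.53537289]), array([ 401.64724854, -142.57666568])] [447.378816   -86.24045504]
drawer front [373.59943437  30.04203397] [ 402.62813761 -228.48377187]
[[ 9.32376193e-01  3.61488755e-01 -7.16916449e-04]
 [ 3.61489458e-01 -9.32374769e-01  1.63142726e-03]
 [-7.86921999e-05 -1.78026168e-03 -9.99998412e-01]]
[[-0.0000e+00  9.5000e-01  3.1000e-01  8.5380e+01]
 [ 1.0000e+00  0.0000e+00  0.0000e+00 -1.6000e-01]
 [-0.0000e+00  3.1000e-01 -9.5000e-01 -1.6249e+02]
 [ 0.0000e+00  0.0000e+00  0.0000e+00  1.0000e+00]] [[305.5   0.  323. ]
 [  0.  305.5 200.6]
 [  0.    0.    1. ]]
```

```bash
cat >> h.py <<'E'
def go(pos,yaw,roll=180,pitch=0):
    """tool-frame shift (m) and rotvec (deg) from the measured pose"""
    s=get_state(); A=R.from_euler('xyz',s['ee_rot'],degrees=True)
    d=A.inv().apply(np.array(pos)-s['tcp_pos'])/1000
    r=(A.inv()*R.from_euler('xyz',[roll,pitch,yaw],degrees=True)).as_rotvec(degrees=True)
    print("shift",d.round(4),"rot",r.round(2))
E
python3 - <<'E'
from h import *
pt,ps=camera_params("top"),camera_params("side")
for a,b in(((605,25),(320,92)),((272,28),(210,110))):
    o1,d1=ray(pt,a);o2,d2=ray(ps,b)
    t=np.linalg.lstsq(np.c_[d1,-d2],o2-o1,rcond=None)[0];print(o1+t[0]*d1,o2+t[1]*d2)
go([611,-61,250],187)
E
```

```text
[ 807.17283137 -319.66804338  362.26303473] [ 823.19579407 -310.39136527  364.51751614]
[815.15591887 246.96341534 365.63849231] [823.75544247 254.69679345 371.95701984]
shift [ 0.5477 -0.3968 -0.0278] rot [-2.0000e-02 -1.5000e-01 -1.6581e+02]
```

send_rows(motion=[0.548,-0.397,-0.028,0,0,-166,1,0.548,-0.397,-0.028,0,0,-166,1,0.548,-0.397,-0.028,0,0,-166,1,0.548,-0.397,-0.028,0,0,-166,1,0.548,-0.397,-0.028,0,0,-166,1,0.548,-0.397,-0.028,0,0,-166,1,0.548,-0.397,-0.028,0,0,-166,1,0.548,-0.397,-0.028,0,0,-166,1,0.548,-0.397,-0.028,0,0,-166,1,0.548,-0.397,-0.028,0,0,-166,1,0.548,-0.397,-0.028,0,0,-166,1,0.548,-0.397,-0.028,0,0,-166,1,0.548,-0.397,-0.028,0,0,-166,1,0.548,-0.397,-0.028,0,0,-166,1,0.548,-0.397,-0.028,0,0,-166,1,0.548,-0.397,-0.028,0,0,-166,1,0.548,-0.397,-0.028,0,0,-166,1,0.548,-0.397,-0.028,0,0,-166,1,0.548,-0.397,-0.028,0,0,-166,1,0.548,-0.397,-0.028,0,0,-166,1])

```text
clock: 2.1
tcp_pos: [611.2, -61.4, 249.9]
ee_rot: [180.0, -0.1, -172.6]
contact_force: [0.0, -0.6, -0.7]
finger_gap: 87.4
gripper_force: 0.0
```

```bash
python3 - <<'E'
from h import *
p=camera_params("wrist");im=capture("wrist")[:,:,::-1].copy();cv2.imwrite("pics/w1.png",im)
hsv=cv2.cvtColor(im,cv2.COLOR_BGR2HSV)
m=cv2.inRange(hsv,(10,90,60),(30,255,255))
n,l,st,c=cv2.connectedComponentsWithStats(m)
for i in np.argsort(-st[1:,4])[:3]+1: print(st[i],c[i],onz(p,c[i],138))
print(get_state()['joint_positions'].round(1))
E
```

```text
[   79    65   132   201 13198] [135.52454917 168.31360812] [ 606.30862104 -234.09840038  138.        ]
[ 299  335  305   22 5135] [459.28627069 347.4510224 ] [765.96213769 112.24488197 138.        ]
[470 272  30  53 763] [487.43512451 298.0406291 ] [699.41534051 124.61699829 138.        ]
[ 36.8  27.5 -49.4  92.6  21.9  70.1  80.5]
```

View pics/w1.png

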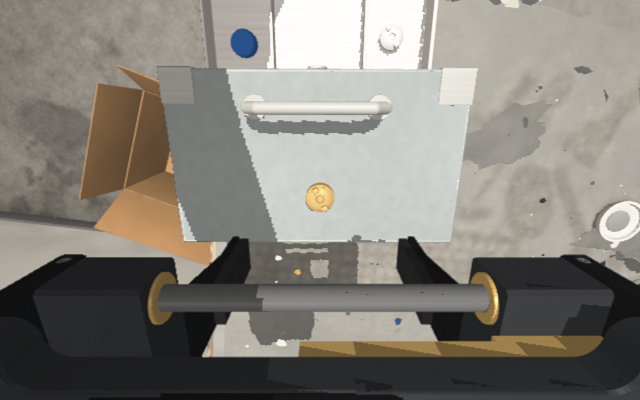

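The wrist view shows the cap at (320,197), the bar at about (252–383, 107), lid corners around (158,68), (476,68), (183,240) and (452,240), and the bay above between u≈272 and 362.

```bash
python3 - <<'E'
from h import *
p=camera_params("wrist")
im=cv2.imread("pics/w1.png");hsv=cv2.cvtColor(im,cv2.COLOR_BGR2HSV)
m=cv2.inRange(hsv,(10,70,60),(30,255,255));m[:180]=0;m[216:]=0;m[:,:300]=0;m[:,340:]=0
pts=cv2.findNonZero(m);(c,r)=cv2.minEnclosingCircle(pts);print("cap px",c,r,"cap",onz(p,c,139))
a,b=onz(p,(256,106.5),168)[:2],onz(p,(380,106.5),168)[:2]
print("bar",a,b,(a+b)/2,np.degrees(np.arctan2(*(b-a)[::-1]))-90)
fr,fl,br,bl=[onz(p,q,128)[:2] for q in((158,68),(476,68),(183,241),(453,241))]
print("lid",fl,fr,bl,br,(fl+fr+bl+br)/4)
for a,b in((fr,fl),(br,bl)):print(np.hypot(*(b-a)),np.degrees(np.arctan2(*(b-a)[::-1]))-90)
print("div at chest front",onz(p,(272,66),36),onz(p,(363,66),36))
E
```

```text
cap px (319.81787109375, 197.21925354003906) 14.72298812866211 cap [611.77050235 -64.0004641  139.        ]
bar [ 537.13171109 -122.3117903 ] [524.97297669 -28.27668868] [531.05234389 -75.29423949] 7.3674655612283715
lid [482.81783056  54.77951203] [ 517.83133528 -215.9020494 ] [644.1199209   77.00984339] [ 679.39794157 -196.29561151] [581.04175708 -70.10207637]
272.9367201516886 7.370461634221826
275.57287678891515 7.355018932864567
div at chest front [ 495.86338718 -134.24164075   36.        ] [482.62704454 -31.9165445   36.        ]
```

send_rows(motion=[0,-0.0025,0.04,0,0,0,1,0,-0.0025,0.08,0,0,0,0.3,0,-0.0025,0.1,0,0,0,0.1,0,-0.0025,0.11,0,0,0,0.1,0,-0.0025,0.118,0,0,0,0.1,0,-0.0025,0.118,0,0,0,0.1,0,-0.0025,0.118,0,0,0,-1,0,-0.0025,0.118,0,0,0,-1,0,-0.0025,0.118,0,0,0,-1,0,-0.0025,0.118,0,0,0,-1,0,-0.0025,0.118,0,0,0,-1,0,-0.0025,0.118,0,0,0,-1,0,-0.0025,0.118,0,0,0,-1,0,-0.0025,0.118,0,0,0,-1])

```text
clock: 3.55
tcp_pos: [612.2, -63.6, 133.3]
ee_rot: [-180.0, 0.1, -172.8]
contact_force: [-0.9, -0.8, 5.9]
finger_gap: 24.8
gripper_force: 30.0
```

send_rows(motion=[0,0,-0.005,0,0,0,-1,0,0,-0.015,0,0,0,-1,0,0,-0.04,0,0,0,-1,0,0,-0.075,0,0,0,-1,0,0,-0.09,0,0,0,-1,0,0,-0.09,0,0,0,-1])

```text
clock: 4.15
tcp_pos: [613.1, -63.2, 225.0]
ee_rot: [-179.9, 0.3, -172.8]
contact_force: [-0.3, 0.1, -0.0]
finger_gap: 24.5
gripper_force: 30.0
```

```bash
python3 - <<'E'
from h import *
im=capture("wrist")[:,:,::-1].copy();cv2.imwrite("pics/w2.png",im)
s=get_state();print(s['tcp_pos'],s['ee_rot'],s['finger_gap'],s['gripper_force'],s['contact_force'])
go([440,-87.5,225],-172.7)
E
```

```text
[611.95987243 -63.64589758 222.98423267] [-1.79960311e+02  7.24506245e-02 -1.72819479e+02] 24.267816374498008 29.99688634648919 [ 0.65822162  0.02331165 -0.8877083 ]
shift [ 0.1736 -0.0022 -0.0022] rot [-0.04  0.07 -0.12]
```

View pics/w2.png

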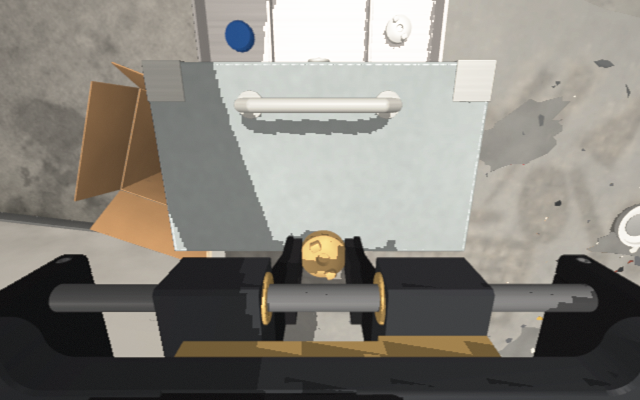

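The cap is held between the fingertips at (323,255), possibly off-centre on the pads; the bar, lid and bay show unchanged.

```bash
python3 - <<'E'
from h import *
p=camera_params("wrist");s=get_state()
im=cv2.imread("pics/w2.png");hsv=cv2.cvtColor(im,cv2.COLOR_BGR2HSV)
m=cv2.inRange(hsv,(10,70,60),(30,255,255));m[:225]=0;m[278:]=0;m[:,:295]=0;m[:,350:]=0
c,r=cv2.minEnclosingCircle(cv2.findNonZero(m));x,y,w,h=cv2.boundingRect(m);print(c,r,(x,y,w,h))
A=R.from_euler('xyz',s['ee_rot'],degrees=True)
for z in(222,228,234,240): print(z,A.inv().apply(onz(p,(x+w/2,y+h/2),z)-s['tcp_pos']).round(1))
print(s['finger_gap'],"tcp px",proj(p,s['tcp_pos']))
E
```

```text
(323.0946044921875, 254.68919372558594) 24.833538055419922 (301, 231, 45, 47)
222 [-2.2  0.6  1. ]
228 [ 1.   0.6 -5. ]
234 [  4.2   0.6 -11. ]
240 [  7.3   0.6 -17. ]
24.267816374498008 tcp px [322.46207558 252.0016525 ]
```

send_rows(motion=[0.04,0,-0.005,0,0,0,-1,0.085,-0.001,-0.005,0,0,0,-1,0.13,-0.002,-0.005,0,0,0,-1,0.16,-0.002,-0.005,0,0,0,-1,0.1735,-0.002,0,0,0,0,-1,0.1735,-0.002,0,0,0,0,-1,0.1735,-0.002,0.03,0,0,0,-1,0.1735,-0.002,0.07,0,0,0,-1,0.1735,-0.002,0.1,0,0,0,-1,0.1735,-0.002,0.12,0,0,0,-1,0.1735,-0.002,0.12,0,0,0,-1,0.1735,-0.002,0.12,0,0,0,-1])

```text
clock: 5.4
tcp_pos: [440.5, -86.7, 102.3]
ee_rot: [179.9, -0.0, -172.8]
contact_force: [-0.2, 1.5, -0.6]
finger_gap: 24.4
gripper_force: 30.0
```

```bash
python3 - <<'E'
from h import *
p=camera_params("wrist");im=capture("wrist")[:,:,::-1].copy();cv2.imwrite("pics/w3.png",im)
s=get_state();print(s['tcp_pos'],s['ee_rot'],s['finger_gap'],s['joint_positions'].round(0)); go([440,-87.5,21],-172.7)
print(proj(p,(440,-87.5,14)))
E
```

```text
[441.04491621 -86.88619393 103.03200199] [ 1.79971086e+02  7.34770748e-02 -1.72778427e+02] 24.389610228527136 [ 47.  22. -49. 122.  24.  45.  80.]
shift [ 0.0012 -0.0005  0.082 ] rot [ 0.03  0.07 -0.08]
[321.63231328 203.77876423]
```

View pics/w3.png

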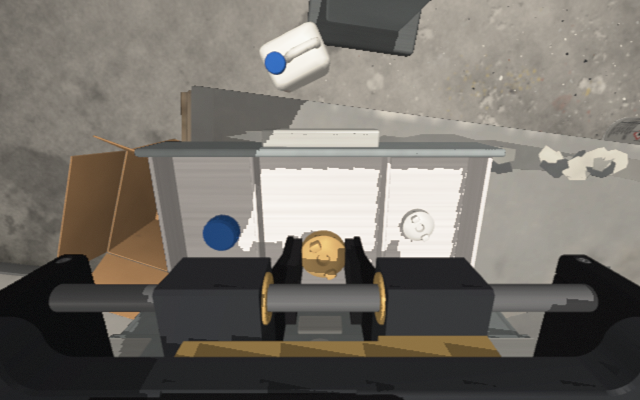

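The cap hangs at (323,255), centred between the bay dividers at u≈258 and 383, with the drawer front at v≈150. I'll lower and release it.

send_rows(motion=[0.001,0,0.03,0,0,0,-1,0.001,0,0.055,0,0,0,-1,0.001,0,0.07,0,0,0,-1,0.001,0,0.078,0,0,0,-1,0.001,0,0.082,0,0,0,-1,0.001,0,0.082,0,0,0,-1,0.001,0,0.082,0,0,0,-0.1,0.001,0,0.082,0,0,0,-0.1,0.001,0,0.082,0,0,0,-0.1,0.001,0,0.082,0,0,0,-0.1,0.001,0,0.082,0,0,0,-0.1,0.001,0,0.06,0,0,0,-0.1,0.001,0,0.03,0,0,0,-0.1,0.001,0,-0.01,0,0,0,-0.1,0.001,0,-0.05,0,0,0,-0.1,0.001,0,-0.09,0,0,0,0.2,0.001,0,-0.13,0,0,0,0.2,0.001,0,-0.15,0,0,0,0.2,0.001,0,-0.15,0,0,0,0.2])

```text
clock: 7.35
tcp_pos: [440.8, -87.6, 255.4]
ee_rot: [-179.8, 0.3, -172.8]
contact_force: [0.4, 0.4, 0.4]
finger_gap: 51.7
gripper_force: 0.0
```

```bash
python3 - <<'E'
from h import *
p=camera_params("wrist");im=capture("wrist")[:,:,::-1].copy();cv2.imwrite("pics/w4.png",im)
s=get_state();print(s['tcp_pos'],s['ee_rot'],s['finger_gap'],s['joint_positions'].round(0))
hsv=cv2.cvtColor(im,cv2.COLOR_BGR2HSV);m=cv2.inRange(hsv,(10,70,60),(30,255,255))
n,l,st,c=cv2.connectedComponentsWithStats(m)
for i in range(1,n):
    if 150<st[i,4]<1500: print(st[i],c[i],onz(p,c[i],24))
go([530.5,-75,225],97.3);go([530.5,-75,225],-82.7)
E
```

```text
[439.3938662  -87.6303477  253.49913149] [-1.79875097e+02  1.18761360e-01 -1.72844022e+02] 51.92841724349637 [ 58.   9. -57. 113.   9.  63.  95.]
[314 158  20  21 325] [323.75384615 168.27076923] [439.92759646 -87.27008438  24.        ]
[212 272  20  53 559] [219.25044723 298.28801431] [ 658.58201636 -219.28403792   24.        ]
[415 272  21  53 586] [426.96587031 298.18430034] [618.38198798  92.42606009  24.        ]
shift [-0.0919  0.0012  0.0287] rot [-1.000e-02  1.900e-01  8.986e+01]
shift [-0.0919  0.0012  0.0287] rot [-1.900e-01 -1.000e-02 -9.014e+01]
```

View pics/w4.png

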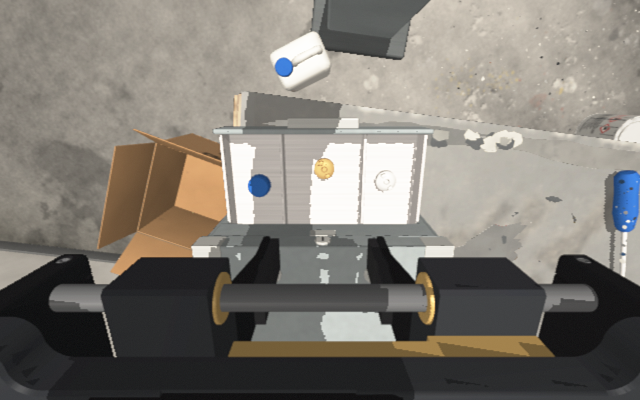

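The cap lies in the middle bay at (324,168), i.e. (440,−87). Next, the handle grasp.

```bash
cat >> h.py <<'E'
XC=np.array([np.cos(np.radians(7.3)),np.sin(np.radians(7.3)),0])
BAR=np.array([530.6,-75.1,168.])
def goh(hold,tilt):
    """target: hold point position, tilt of the tool top towards the robot"""
    s=get_state(); A=R.from_euler('xyz',s['ee_rot'],degrees=True)
    B=R.from_euler('xyz',[180,0,97.3],degrees=True)*R.from_rotvec([-tilt,0,0],degrees=True)
    t=np.array(hold)+19*B.apply([0,0,1])
    print("hold",np.round(hold,1),"shift",(A.inv().apply(t-s['tcp_pos'])/1000).round(4),"rot",(A.inv()*B).as_rotvec(degrees=True).round(2))
E
python3 -c "
from h import *
goh(BAR+[0,0,75],8)"
```

```text
hold [530.6 -75.1 243. ] shift [-0.0946  0.0011  0.0295] rot [-6.29 -6.08 89.71]
```

send_rows(motion=[-0.0946,0.001,0.0295,-6.3,-6.1,89.7,1,-0.0946,0.001,0.0295,-6.3,-6.1,89.7,1,-0.0946,0.001,0.0295,-6.3,-6.1,89.7,1,-0.0946,0.001,0.0295,-6.3,-6.1,89.7,1,-0.0946,0.001,0.0295,-6.3,-6.1,89.7,1,-0.0946,0.001,0.0295,-6.3,-6.1,89.7,1,-0.0946,0.001,0.0295,-6.3,-6.1,89.7,1,-0.0946,0.001,0.0295,-6.3,-6.1,89.7,1,-0.0946,0.001,0.0295,-6.3,-6.1,89.7,1,-0.0946,0.001,0.0295,-6.3,-6.1,89.7,1,-0.0946,0.001,0.0295,-6.3,-6.1,89.7,1,-0.0946,0.001,0.0295,-6.3,-6.1,89.7,1,-0.0946,0.001,0.0295,-6.3,-6.1,89.7,1])

```text
clock: 8.7
tcp_pos: [531.9, -74.4, 221.8]
ee_rot: [172.2, -0.1, 97.5]
contact_force: [0.3, -0.5, -0.4]
finger_gap: 86.8
gripper_force: 0.0
```

```bash
python3 - <<'E'
from h import *
p=camera_params("wrist");im=capture("wrist")[:,:,::-1].copy();cv2.imwrite("pics/w5.png",im)
s=get_state();print(s['tcp_pos'],s['ee_rot'],s['finger_gap'],s['joint_positions'].round(0))
print(proj(p,BAR)); goh(BAR+[0,0,30],8); goh(BAR,8)
YC=np.array([-XC[1],XC[0],0])
print([proj(p,BAR+YC*k).round(0) for k in(-45,45)])
E
```

```text
[532.15328695 -74.43680876 222.04835054] [ 1.72202170e+02 -1.46391007e-01  9.74636602e+01] 87.38656073687098 [ 37.  14. -38. 110.   9.  51.   3.]
[310.79244611 221.27741664]
hold [530.6 -75.1 198. ] shift [-0.0006 -0.0048  0.0426] rot [-0.2  -0.17  0.14]
hold [530.6 -75.1 168. ] shift [-0.0006 -0.0089  0.0723] rot [-0.2  -0.17  0.14]
[array([311., 274.]), array([310., 162.])]
```

View pics/w5.png

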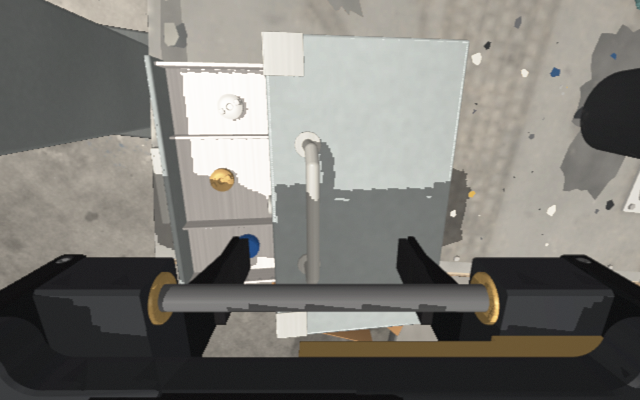

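The bar shows vertically at u≈313 between the fingers, the cap at (222,180) in the bay. I'll descend and grip.

send_rows(motion=[0,-0.003,0.03,0,0,0,1,0,-0.006,0.055,0,0,0,1,0,-0.0075,0.068,0,0,0,1,0,-0.0075,0.0725,0,0,0,1,0,-0.0075,0.0725,0,0,0,1,0,-0.0075,0.0725,0,0,0,0,0,-0.0075,0.0725,0,0,0,-0.4,0,-0.0075,0.0725,0,0,0,-0.7,0,-0.0075,0.0725,0,0,0,-1,0,-0.0075,0.0725,0,0,0,-1,0,-0.0075,0.0725,0,0,0,-1,0,-0.0075,0.0725,0,0,0,-1,0,-0.0075,0.0725,0,0,0,-1,0,-0.0075,0.0725,0,0,0,-1,0,-0.0075,0.0725,0,0,0,-1])

```text
clock: 10.25
tcp_pos: [535.1, -74.2, 150.2]
ee_rot: [172.1, -0.1, 97.3]
contact_force: [-0.4, 0.2, 0.4]
finger_gap: 15.1
gripper_force: 0.0
```

```bash
python3 - <<'E'
from h import *
s=get_state();print(s);B=R.from_euler('xyz',s['ee_rot'],degrees=True)
h=s['tcp_pos']-19*B.apply([0,0,1]);print("hold",h)
d=B.apply
for a in range(0,80,6):
    a=min(a,74);t=np.radians(152.74-a);dx=148.5*np.cos(t)+132;dz=148.5*np.sin(t)-68
    print(a,round(dx,1),round(dz,1),(B.inv().apply(XC*dx+[0,0,dz])/1000).round(4))
t=np.radians(152.74-74);print(74,(B.inv().apply(XC*(148.5*np.cos(t)+132)+[0,0,148.5*np.sin(t)-68])/1000).round(4))
E
```

```text
{'clock': 10.25, 'joint_positions': array([ 33.86615131,  19.15548633, -35.53371484, 114.50337705,
        14.52383518,  42.70094784,  -2.15082228]), 'joint_velocities': array([-0.00315128,  0.01236725, -0.0335167 , -0.02478979,  0.02966209,
        0.04072941, -0.04857021]), 'tau': array([ 4.02354735e-04, -3.52840269e+01, -4.32251438e+00, -1.99048537e+01,
       -4.39012900e-02, -4.20275666e-01, -1.05676739e-02]), 'tcp_pos': array([535.11687168, -74.15205109, 150.18908344]), 'ee_rot': array([ 1.72102074e+02, -1.13508783e-01,  9.73410397e+01]), 'contact_force': array([-0.39113228,  0.20585041,  0.43201021]), 'ft_torque': array([-0.02046876,  0.07306976,  0.01081134]), 'gripper_force': 0.0, 'finger_gap': 15.094142254919168}
hold [532.53227032 -74.52262001 169.0088208 ]
0 -0.0 0.0 [ 0. -0. -0.]
6 7.8 13.4 [ 0.      0.0096 -0.0122]
12 17.0 26.0 [ 0.      0.0204 -0.0234]
18 27.5 37.5 [ 0.0001  0.0324 -0.0334]
24 39.1 47.8 [ 0.0001  0.0453 -0.042 ]
30 51.7 56.9 [ 0.0001  0.059  -0.0493]
36 65.2 64.6 [ 0.0001  0.0734 -0.055 ]
42 79.4 70.9 [ 0.0001  0.0884 -0.0593]
48 94.2 75.6 [ 1.000e-04  1.037e-01 -6.190e-02]
54 109.4 78.8 [ 1.000e-04  1.192e-01 -6.300e-02]
60 124.9 80.3 [ 1.000e-04  1.348e-01 -6.240e-02]
66 140.4 80.3 [ 1.000e-04  1.501e-01 -6.020e-02]
72 155.9 78.6 [ 0.      0.1652 -0.0564]
74 161.0 77.6 [ 0.      0.1701 -0.0548]
74 [ 0.      0.1701 -0.0548]
```

Fingers are still closing (15 mm); a few more rows.

send_rows(motion=[0,0,0,0,0,0,-1,0,0,0,0,0,0,-1,0,0,0,0,0,0,-1,0,0,0,0,0,0,-1,0,0,0,0,0,0,-1,0,0,0,0,0,0,-1])

```text
clock: 10.85
tcp_pos: [533.8, -74.4, 149.8]
ee_rot: [172.3, -0.1, 97.3]
contact_force: [-4.9, -0.8, 4.2]
finger_gap: 8.9
gripper_force: 30.0
```

```bash
python3 - <<'E'
from h import *
s=get_state();B=R.from_euler('xyz',s['ee_rot'],degrees=True)
print("hold",s['tcp_pos']-19*B.apply([0,0,1]),s['tcp_pos'],s['contact_force'],s['finger_gap'],s['gripper_force'])
E
```

```text
hold [531.29697158 -74.71943731 168.67458592] [533.82840528 -74.35827063 149.84744057] [-4.88703048 -0.77834861  4.17347172] 8.918814972297564 30.00108450651169
```

```bash
python3 - <<'E'
from h import *
s=get_state();B=R.from_euler('xyz',s['ee_rot'],degrees=True)
f=lambda a:B.inv().apply(XC*(148.5*np.cos(np.radians(152.74-a))+132-1.3*min(a/20,1))+[0,0,148.5*np.sin(np.radians(152.74-a))-68])/1000
print([(a,*f(a)[1:].round(4)) for a in(1,2,4,6,8,10,12,14,16,18,20,22,24,26,28,30,32,33.5,34.5,35)])
print([(a,*(f(a)-f(35))[1:].round(4)) for a in(36,37.5,39.5,42,44.5,47,49.5,52,54.5,57,59,61,63,65,66.5,68,69,69.5,70,70)])
print([(a,*(f(a)-f(70))[1:].round(4)) for a in(71,72,73,74)])
E
```

```text
[(1, np.float64(0.0014), np.float64(-0.0021)), (2, np.float64(0.0029), np.float64(-0.0042)), (4, np.float64(0.006), np.float64(-0.0083)), (6, np.float64(0.0092), np.float64(-0.0123)), (8, np.float64(0.0125), np.float64(-0.0162)), (10, np.float64(0.016), np.float64(-0.0199)), (12, np.float64(0.0196), np.float64(-0.0236)), (14, np.float64(0.0233), np.float64(-0.027)), (16, np.float64(0.0272), np.float64(-0.0304)), (18, np.float64(0.0311), np.float64(-0.0336)), (20, np.float64(0.0352), np.float64(-0.0367)), (22, np.float64(0.0395), np.float64(-0.0396)), (24, np.float64(0.0439), np.float64(-0.0423)), (26, np.float64(0.0484), np.float64(-0.0449)), (28, np.float64(0.0529), np.float64(-0.0473)), (30, np.float64(0.0576), np.float64(-0.0496)), (32, np.float64(0.0623), np.float64(-0.0517)), (33.5, np.float64(0.0659), np.float64(-0.0532)), (34.5, np.float64(0.0683), np.float64(-0.0541)), (35, np.float64(0.0696), np.float64(-0.0546))]
[(36, np.float64(0.0024), np.float64(-0.0009)), (37.5, np.float64(0.0061), np.float64(-0.0021)), (39.5, np.float64(0.0111), np.float64(-0.0036)), (42, np.float64(0
[... 269 characters left out ...]
(57, np.float64(0.056), np.float64(-0.0089)), (59, np.float64(0.0611), np.float64(-0.0086)), (61, np.float64(0.0663), np.float64(-0.0081)), (63, np.float64(0.0715), np.float64(-0.0075)), (65, np.float64(0.0766), np.float64(-0.0067)), (66.5, np.float64(0.0804), np.float64(-0.006)), (68, np.float64(0.0842), np.float64(-0.0052)), (69, np.float64(0.0867), np.float64(-0.0046)), (69.5, np.float64(0.088), np.float64(-0.0042)), (70, np.float64(0.0892), np.float64(-0.0039)), (70, np.float64(0.0892), np.float64(-0.0039))]
[(71, np.float64(0.0025), np.float64(0.0007)), (72, np.float64(0.005), np.float64(0.0014)), (73, np.float64(0.0075), np.float64(0.0022)), (74, np.float64(0.0099), np.float64(0.003))]
```

send_rows(motion=[0,0.0014,-0.0021,0,0,0,-1,0,0.0029,-0.0042,0,0,0,-1,0,0.006,-0.0083,0,0,0,-1,0,0.0092,-0.0123,0,0,0,-1,0,0.0125,-0.0162,0,0,0,-1,0,0.016,-0.0199,0,0,0,-1,0,0.0196,-0.0236,0,0,0,-1,0,0.0233,-0.027,0,0,0,-1,0,0.0272,-0.0304,0,0,0,-1,0,0.0311,-0.0336,0,0,0,-1,0,0.0352,-0.0367,0,0,0,-1,0,0.0395,-0.0396,0,0,0,-1,0,0.0439,-0.0423,0,0,0,-1,0,0.0484,-0.0449,0,0,0,-1,0,0.0529,-0.0473,0,0,0,-1,0,0.0576,-0.0496,0,0,0,-1,0,0.0623,-0.0517,0,0,0,-1,0,0.0659,-0.0532,0,0,0,-1,0,0.0683,-0.0541,0,0,0,-1,0,0.0696,-0.0546,0,0,0,-1])

```text
clock: 12.85
tcp_pos: [596.3, -66.6, 215.6]
ee_rot: [172.1, -0.1, 97.3]
contact_force: [-7.4, -0.3, 5.0]
finger_gap: 8.8
gripper_force: 30.0
```

```bash
cat >> h.py <<'E'
def lid():
    s=get_state();B=R.from_euler('xyz',s['ee_rot'],degrees=True)
    h=s['tcp_pos']-19*B.apply([0,0,1]); H=np.array([531.3,-74.7,168.7])+132*XC-[0,0,68]
    v=h-H; x=v@XC; print("hold",h.round(1),"lid deg",round(152.74-np.degrees(np.arctan2(v[2],x)),2),"radius",round(np.hypot(x,v[2]),2),"F",s['contact_force'].round(1),"M",s['ft_torque'].round(2),s['finger_gap'],s['gripper_force'])
E
python3 -c "
from h import *
lid()"
```

```text
hold [593.8 -66.9 234.5] lid deg 35.43 radius 150.54 F [-7.4 -0.3  5. ] M [-0.23  1.79  0.02] 8.823012409321974 29.997048676013947
```

send_rows(motion=[0,0.0024,-0.0009,0,0,0,-1,0,0.0061,-0.0021,0,0,0,-1,0,0.0111,-0.0036,0,0,0,-1,0,0.0174,-0.0052,0,0,0,-1,0,0.0237,-0.0065,0,0,0,-1,0,0.0301,-0.0075,0,0,0,-1,0,0.0366,-0.0083,0,0,0,-1,0,0.043,-0.0088,0,0,0,-1,0,0.0495,-0.009,0,0,0,-1,0,0.056,-0.0089,0,0,0,-1,0,0.0611,-0.0086,0,0,0,-1,0,0.0663,-0.0081,0,0,0,-1,0,0.0715,-0.0075,0,0,0,-1,0,0.0766,-0.0067,0,0,0,-1,0,0.0804,-0.006,0,0,0,-1,0,0.0842,-0.0052,0,0,0,-1,0,0.0867,-0.0046,0,0,0,-1,0,0.088,-0.0042,0,0,0,-1,0,0.0892,-0.0039,0,0,0,-1,0,0.0892,-0.0039,0,0,0,-1])

```text
clock: 14.85
tcp_pos: [683.2, -55.8, 229.6]
ee_rot: [172.1, -0.1, 97.3]
contact_force: [-0.8, -4.5, 0.4]
finger_gap: 9.1
gripper_force: 30.0
```

```bash
python3 - <<'E'
from h import *
lid()
p=camera_params("side");im=capture("side")[:,:,::-1];cv2.imwrite("pics/s6.png",cv2.resize(im[110:260,270:470],(800,600),interpolation=cv2.INTER_CUBIC))
lid()
H=np.array([531.3,-74.7,100.7])+132*XC;Y=np.array([-XC[1],XC[0],0])
for a in(68,70,72,74,76):
  r=np.radians(a)
  # left-side front-edge corners of the lid (bottom z=0, top z=28), and rear
  for (x,z) in((-162,0),(-162,28),(0,28)):
    P=H+137*Y+XC*(x*np.cos(r)+z*np.sin(r))+[0,0,-x*np.sin(r)+z*np.cos(r)]
    q=(proj(p,P)-[270,110])*4; print(a,(x,z),q.round(0),end=" ")
  print()
E
```

```text
hold [680.6 -56.1 248.4] lid deg 69.85 radius 148.87 F [-0.8 -4.5  0.4] M [-1.07  0.35 -0.22] 9.097698898058285 29.999688863754272
hold [680.5 -56.1 248.4] lid deg 69.82 radius 148.87 F [-1.2 -4.4  1.4] M [-1.13  0.36 -0.21] 8.750559762568784 29.999570846557617
68 (-162, 0) [216. 162.] 68 (-162, 28) [182. 144.] 68 (0, 28) [111. 332.] 
70 (-162, 0) [209. 159.] 70 (-162, 28) [175. 142.] 70 (0, 28) [111. 333.] 
72 (-162, 0) [202. 155.] 72 (-162, 28) [168. 140.] 72 (0, 28) [111. 334.] 
74 (-162, 0) [195. 152.] 74 (-162, 28) [160. 138.] 74 (0, 28) [110. 336.] 
76 (-162, 0) [188. 150.] 76 (-162, 28) [153. 137.] 76 (0, 28) [110. 337.]
```

View pics/s6.png

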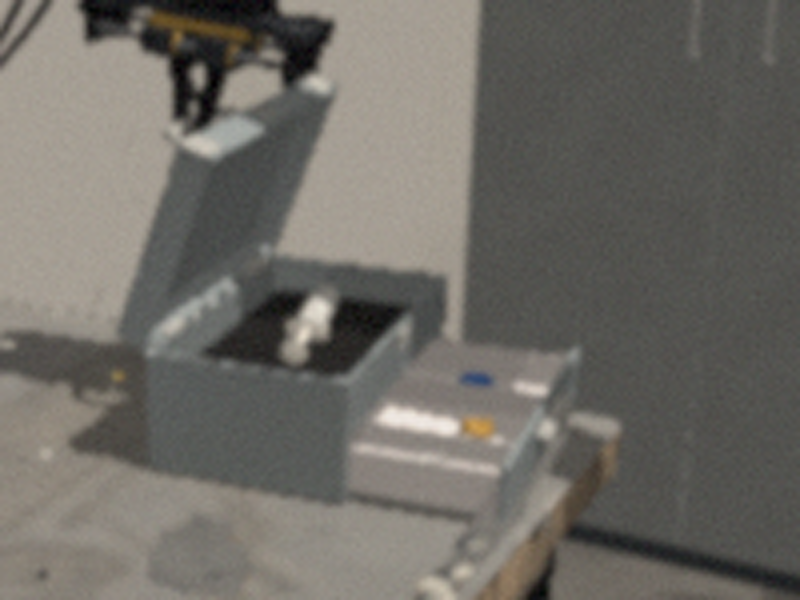

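The side view shows the lid held open by the gripper at about 70° (free-edge corner ≈(205,158)), cap in the bay at (478,427). Now ease on to 74°.

send_rows(motion=[0,0.0015,0.0004,0,0,0,-1,-0.0004,0.004,0.001,0,0,0,-1,-0.0008,0.0065,0.0018,0,0,0,-1,-0.0008,0.0085,0.0025,0,0,0,-1,-0.0008,0.0097,0.0029,0,0,0,-1,-0.0008,0.0103,0.003,0,0,0,-1,-0.0008,0.0103,0.003,0,0,0,-1,-0.0008,0.0103,0.003,0,0,0,-1,-0.0008,0.0103,0.003,0,0,0,-1,-0.0008,0.0103,0.003,0,0,0,-1])

```text
clock: 15.9
tcp_pos: [693.6, -54.5, 228.3]
ee_rot: [172.1, -0.1, 97.4]
contact_force: [-1.6, -3.0, -1.9]
finger_gap: 8.9
gripper_force: 30.0
```

```bash
python3 - <<'E'
from h import *
lid()
im=capture("side")[:,:,::-1];cv2.imwrite("pics/s7.png",cv2.resize(im[110:260,270:470],(800,600),interpolation=cv2.INTER_CUBIC))
lid();capture("top");lid()
E
```

```text
hold [691.  -54.8 247.1] lid deg 73.94 radius 149.22 F [-1.6 -3.  -1.9] M [-0.68  0.43 -0.13] 8.88515814877944 30.00016540288925
hold [691.  -54.8 247.1] lid deg 73.94 radius 149.21 F [-0.6 -4.  -0.9] M [-0.72  0.51 -0.12] 9.013763697699103 30.00040590763092
hold [691.1 -54.8 247.1] lid deg 73.95 radius 149.22 F [-0.8 -2.8 -1. ] M [-0.73  0.51 -0.07] 9.240529686623983 30.000377297401428
```

View pics/s7.png

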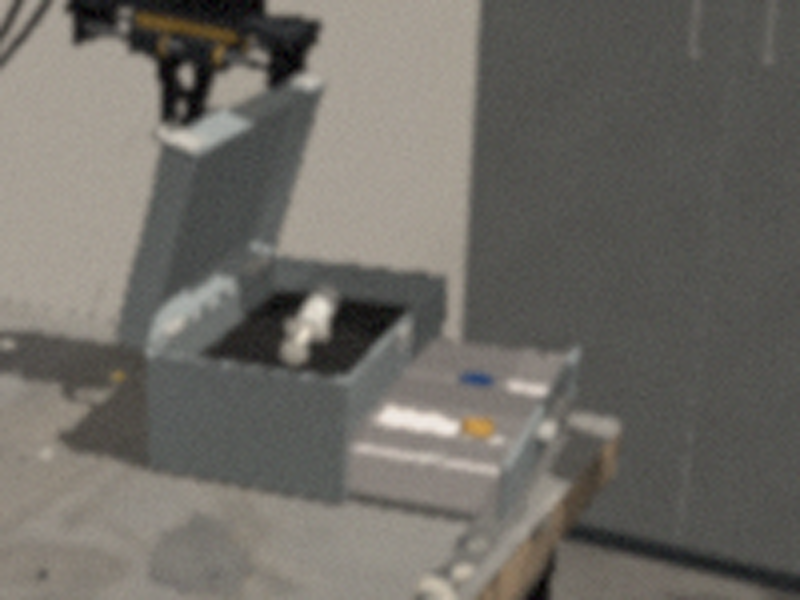

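The lid's free-edge corner at about (193,153) matches the 74° prediction (195,152). The lid is at rest, still gripped, and the cap is in the bay at (478,427).

```bash
python3 -c "
from plant import *
print(hand_in())"
```

```text
the job is handed in; nothing more can be done
None
```

The air cap is in the empty middle bay, the lid is at rest at its balance point (about 74°) with the handle still gripped, the tin, its lid, the screwdriver and the stay were not touched, and the job was handed in at about 16 s.

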